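# Shut the sample vial case

### The job

Get the blue sample case ready for storage: with the fingertips, push its raised yellow inner flap down flat over the vials first, then swing the open grey cover all the way shut over it. Only push, and gently: do not pinch its parts, and do not lift the case or push it along on its stand, and leave the things standing around it alone.

Things in the scene. Friction and masses are not known exactly. Their poses are not given: they have to be found in the camera images.
- stand: Fixed grey stand with a steel top plate (122 x 162 mm) that carries the case, square under it; the top plate stands 12 to 52 mm above the worktop, different each time. Origin: centre, 55 mm below the top of the plate.
- case: Open blue case, 1.3 to 2 kg, loose on the stand, 130 (its x) x 170 (its y) x 70 mm high with 4 mm walls. Origin: centre of underside; z up, -x is its front, +y its left; it stands turned up to 75 degrees clockwise or 26 anticlockwise from facing the robot. Inside, a white deck holds seven vials and, behind the flap's area, a divider 62 mm high; the vial tops stand 57 mm above the case's underside. 
- flap (a joint): Angle of the yellow inner flap, rad: 0 = down flat over the vials, 1.57 = upright, 1.75 = other stop. A stiff plate 84 mm wide (along case x), 4 mm thick, with a 36 mm wide thumb tab mid free edge, hinged inside the case's left (+y) wall; folds towards the right (-y). Hinge friction 0.05 N m: stays where left, about 1 N at the edge moves it. Stops are firm.
- flap_hinge (a point): Middle of the flap's hinge line, 14 mm towards the front (-x) and 74 mm to the left (+y) of the case's centre and 61 mm above the case's underside; the hinge line runs along the case's x. Fixed to the case as a point.
- flap_edge (a point): Tip of the flap's thumb tab, 124 mm from flap_hinge, in the middle of the flap's thickness; moves with the flap. Flap down: 61 mm above the case's underside, 50 mm to the right (-y) and 14 mm in front (-x) of the case's centre.
- cover (a joint): Angle of the grey cover, rad: 0 = fully shut, 1.57 = upright, 1.85 = leaning back (stop). A flat plate 136 mm long (hinge to front), 174 mm wide, 6 mm thick, hinged on the case's rear (+x) edge; swings forward and down. Hinge friction 0.14 N m: stays where left, about 1 to 2 N near the edge moves it, must be pushed all the way. Stops are firm.
- cover_hinge (a point): Middle of the cover's hinge line, 68 mm behind (+x) the case's centre and 70 mm above the case's underside; the line runs along the case's y. With the cover shut its plate lies from 1 to 7 mm above this line.
- cover_edge (a point): Middle of the cover's free (front) edge, 136 mm from cover_hinge and 4 mm above the hinge line when shut, in the middle of the plate's thickness; moves with the cover. A blue lip 44 mm wide stands 9 mm out beyond it.
- vial: Bystander: loose upright vial with a blue cap, 22 mm across, 48 mm high, standing to the right of the case. Origin at the centre of its underside.
- beaker: Bystander: small clear beaker, 41 x 37 x 40 mm, to the right. Origin at the centre of its underside.
- amber_bottle: Bystander: amber bottle, 66 mm across, 140 mm high, to the right. Origin at the centre of its underside.
- timer: Bystander: pale digital timer, 66 x 72 x 36 mm, far to the left. Origin at the centre of its underside.
- tape_roll: Bystander: roll of label tape lying flat, 84 mm across, 19 mm high, far to the left. Origin at the centre of its underside.
- stopper_0: Bystander: brown stopper, 32 mm across, 25 mm high, far to the right. Origin at the centre of its underside.
- marker_1: Bystander: white marker with a red cap, 131 mm long, 12 mm thick, lying far to the right. Origin at the middle of its underside.

How it is judged:
By the outcome, as a careful person would: the job done as asked, in the order asked, and still so for the second after the job is handed in, with the robot touching nothing.
It also fails if it takes over 54 s, if anything falls off the work surface, if the arm or the gripper's body presses on something with over 40 N, if the wrist force passes 120 N, or if a joint passes its speed limit or range.

### The arm

A 7-joint arm with a two-finger parallel gripper is mounted at the origin on a cart in front of the work surface, level with it; the furniture and walls round the work are solid. World frame = base frame: x ahead of the robot, y to its left, z up, the work surface at z = 0. Lengths are in m, angles in rad, forces in N, time in s.
With the tool pointing down it reaches from about 0.425 to 0.875 m from the base axis. Payload 8.4 kg.
Tool frame: the origin (TCP) lies where the fingers leave the gripper's body, on its centre line; the fingertips stand 70 mm ahead of it and the grasp point (between the pads) lies 51 mm ahead of it; z points along the fingers, y is the direction in which the jaws open and shut (so a half turn about z gives the same grasp; the last joint's range is limited). The gripper opens to 87 mm and grips with 3 to 60 N. Pads are 19 mm wide; open, the fingers measure 117 mm over their backs; the gripper's body (75 mm by 190 mm) begins 51 mm behind the grasp point.
Start: joints at [1.161, 0.333, 0.04, 1.465, -0.013, 1.343, -0.059], TCP at [0.199, -0.619, 0.292] pointing down, gripper open.
Joint ranges: [-2.58, 2.58], [-0.38, 2.09], [-1.3, 1.39], [0.25, 2.4], [-1.5, 4.64], [0.08, 2.09], [-2.65, 2.65]. Speed limits (rad/s): [2.22, 2.22, 2.79, 2.79, 3.14, 3.14, 3.14].

### API

Orientations are given as a rotation vector (axis times angle).
In Python, from cell import telemetry, snapshot, camera_info, workorder gives the robot as it stands.
- The arm moves only by the tool carry_out, never from a script. Its argument "rows" is one flat list of numbers, 7 for each row, row after row: the shift along the tool's x, y, z in mm, then the turn, a rotation vector about the tool's x, y, z in degrees, then the gripper's target within -1 to 1 (shut at 1, half-way at 0, fully open at -1). In form: [x, y, z, ax, ay, az, claw, x, y, z, ax, ay, az, claw, ...]. A call has 1 to 20 rows; each row shifts and turns the commanded pose from where the row before left it, along the tool's axes as they then stand; what a row does not reach is not made up. A row lasts 1/8 s, in which the tool goes at most 62.5 mm and 10.7 degrees, less where a joint would pass 70% of its speed; a pose out of reach is approached as far as the arm can. A call with a gripper value outside its range is refused whole. The fingers move at their own pace and stop on an object; "grip_force" is the grip in N (left out, the last holds). Time passes only in rows, so rows that do not move let the fingers close. It gives the time, the measured TCP pose, the force and the opening at its end, in the units of the state.
- telemetry.state(): the state, without advancing time (a new reading comes with each control period).
- snapshot(name): name is "scene" or "top"; returns (picture, depth): 400x640x3 uint8, red, green, blue; 400x640 float32, m along the optical axis (not along the pixel's ray), 0 where there is no reading.
- camera_info(name): a dict with "vertical_fov" (degrees; the focal length in pixels is half the picture's height over the tangent of half this angle, whatever the lens; pixels are square), "cx", "cy" (the principal point, pixels), "view" (4x4, takes a point from world to camera coordinates). Camera axes: x right, y up, looking along -z (the intrinsics and any distortion apply to the point x, -y, -z); pixel columns grow to the right and rows downward; lengths in m; the calibration is good to about 2 mm. A picture is of the moment at which its call begins. camera_info takes no time and is no camera call.
- workorder.close_job(): hands the job in, once; it reports no verdict.
The state is a dict: "time_s": time; "joints": joint angles; "joint_velocities": joint speeds; "joint_torque": joint torques, N m; "tool_pos": TCP position; "ee_rot": TCP orientation; "ft_force": force on the tool from outside, world axes, zero at the start; "torque": the same for the moment, N m; "width": finger opening in m.
Only numpy, scipy, OpenCV 4.12 (cv2) and the standard library are available. Lean on these libraries where they do the work, as an engineer would, in place of code of your own. Each camera call takes 0.05 s, during which the arm holds its last target. There are 200 camera calls.

## Working session

There is one attempt and no reset: what is moved stays moved. The work goes in short steps, Python scripts to look and compute and a tool call to move; the robot and the scene stay as the last step left them, time stands still between calls to the robot, and variables do not carry over. Pictures are saved under pics/ and viewed, about 8 in all and at most 12, crops included, and the job is handed in when it is done.

Besides the shell and the picture viewer there is one more tool, called after ">>>" as name(argument=value, ...) on one line, values as JSON. carry_out: Moves the arm, as the interface text tells. Its arguments: {"type":"object","properties":{"rows":{"type":"array","items":{"type":"number"}},"grip_force":{"type":"number"}},"required":["rows"]}

```bash
mkdir -p pics; ls
python3 - <<'E'
from cell import telemetry, snapshot, camera_info
import cv2, numpy as np
print(telemetry.state())
for n in("scene","top"):
    p,d=snapshot(n); cv2.imwrite(f"pics/{n}0.png",p[:,:,::-1]); np.savez(f"{n}0.npz",p=p,d=d); print(n,camera_info(n))
E
```

```text
pics
{'time_s': 0.0, 'joints': array([ 1.16080888,  0.33391567,  0.03990828,  1.46625873, -0.01340686,
        1.34329122, -0.05848943]), 'joint_velocities': array([ 0.00172922,  0.00023796,  0.00153176,  0.00019329, -0.00067011,
        0.00033834,  0.00023193]), 'joint_torque': array([ 6.93561396e-04, -6.56366873e+01,  1.33556485e+00, -4.03799379e+01,
       -5.97970630e-02,  4.48709540e-02,  2.02674842e-04]), 'tool_pos': array([ 0.19863055, -0.61854031,  0.29136271]), 'ee_rot': array([-3.10220167e+00, -4.85916112e-01,  5.66190291e-04]), 'ft_force': array([ 0.17695624, -0.21463055, -0.12703875]), 'torque': array([ 0.04982642,  0.0366322 , -0.04579335]), 'width': 0.08657784570460758}
scene {'vertical_fov': 55.30410369687988, 'cx': 321.9976559590622, 'cy': 202.53194472440913, 'view': array([[ 0.62923738, -0.77699085,  0.01858876, -0.32915423],
       [ 0.31543575,  0.27716483,  0.90756815, -0.24818834],
       [-0.7103243 , -0.56521224,  0.41949316, -1.04717066],
       [ 0.        ,  0.        ,  0.        ,  1.        ]])}
top {'vertical_fov': 54.014491819839954, 'cx': 322.5352449609871, 'cy': 201.93803674403506, 'view': array([[-8.22167398e-03, -9.99966151e-01, -3.17731294e-04,
        -9.64530624e-03],
       [ 9.77243305e-01, -8.10219856e-03,  2.11966689e-01,
        -5.28988356e-01],
       [-2.11962089e-01,  1.43222024e-03,  9.77276840e-01,
        -1.10975348e+00],
       [ 0.00000000e+00,  0.00000000e+00,  0.00000000e+00,
         1.00000000e+00]])}
```

View pics/scene0.png

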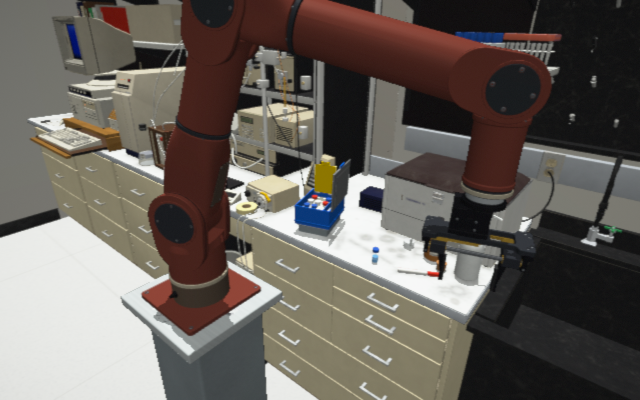

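View pics/top0.png

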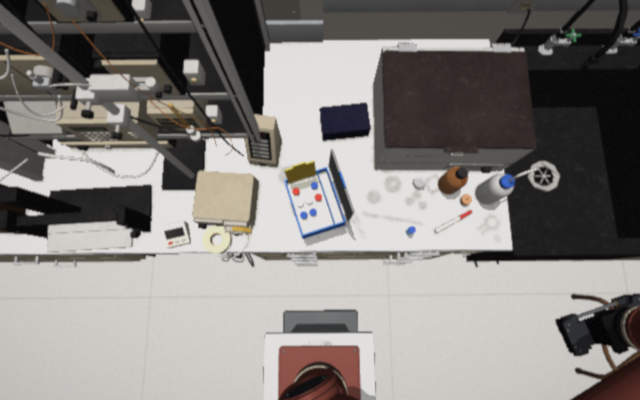

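The top view shows the case near (318,203). Its grey cover is open on the right at about (342,185), and the yellow flap stands up at the far side, at about (299,172). So the case is turned about 70° clockwise. Next I'll get metric values from the depth.

```bash
cat > h.py <<'E'
import numpy as np, cv2
from cell import telemetry, snapshot, camera_info
def cloud(n,d):
    c=camera_info(n); f=200/np.tan(np.radians(c["vertical_fov"])/2)
    v,u=np.mgrid[0:400,0:640]
    P=np.stack([(u-c["cx"])/f*d,-(v-c["cy"])/f*d,-d,np.ones_like(d)],-1)
    return (P@np.linalg.inv(c["view"]).T)[...,:3]
def masks(p):
    h=cv2.cvtColor(p,cv2.COLOR_RGB2HSV)
    return dict(blue=cv2.inRange(h,(105,150,60),(125,255,255))>0, yellow=cv2.inRange(h,(22,150,60),(32,255,255))>0)
E
python3 - <<'E'
from h import *
np.set_printoptions(precision=4,suppress=True)
for n in("top","scene"):
    z=np.load(n+"0.npz"); p,d=z["p"],z["d"]; W=cloud(n,d); m=masks(p); ok=d>0
    R=(abs(W[...,0]-.62)<.2)&(abs(W[...,1]-0)<.25)&ok
    print(n,"table z",np.median(W[R&(W[...,2]<.02)],0)if (R&(W[...,2]<.02)).any() else None)
    b=W[m["blue"]&R]; print("blue",len(b),np.percentile(b,[1,50,90,99],0))
    zt=np.percentile(b[:,2],97); r=b[b[:,2]>zt-.008]
    hgt=b[:,2]; print(np.histogram(hgt,bins=np.arange(0,.3,.01)))
    rect=cv2.minAreaRect(r[:,:2].astype(np.float32)); print("rect",rect,cv2.boxPoints(rect))
    y=W[m["yellow"]&R]; print("yellow",len(y),np.percentile(y,[1,50,99],0))
    hi=R&(W[...,2]>.13)&~m["yellow"]&~m["blue"]; q=W[hi]; print("hi",len(q),np.percentile(q,[1,50,99],0) if len(q) else "")
    big=cv2.resize(p[130:260,260:380] if n=="top" else p[145:245,275:375],None,fx=5,fy=5,interpolation=cv2.INTER_CUBIC); cv2.imwrite(f"pics/{n}crop.png",big[:,:,::-1])
E
```

```text
top table z [ 0.5889 -0.0294  0.0013]
blue 146 [[ 0.4262 -0.0716  0.0559]
 [ 0.4815  0.0051  0.0888]
 [ 0.5726  0.0394  0.2432]
 [ 0.6181  0.0467  0.2524]]
(array([ 0,  0,  0,  0,  0, 10, 17, 19, 31, 52,  0,  0,  0,  0,  0,  0,  0,
        0,  0,  0,  0,  0,  0,  0, 12,  5,  0,  0,  0]), array([0.  , 0.01, 0.02, 0.03, 0.04, 0.05, 0.06, 0.07, 0.08, 0.09, 0.1 ,
       0.11, 0.12, 0.13, 0.14, 0.15, 0.16, 0.17, 0.18, 0.19, 0.2 , 0.21,
       0.22, 0.23, 0.24, 0.25, 0.26, 0.27, 0.28, 0.29]))
rect ((0.5447381734848022, -0.06219850480556488), (0.03768891841173172, 0.0023691547103226185), 19.278358459472656) [[ 0.5266 -0.0673]
 [ 0.5273 -0.0695]
 [ 0.5629 -0.0571]
 [ 0.5621 -0.0549]]
yellow 330 [[0.5796 0.011  0.1127]
 [0.5924 0.0465 0.1623]
 [0.6049 0.0814 0.2117]]
hi 10842 [[ 0.4912 -0.2464  0.1355]
 [ 0.6986  0.1751  0.3779]
 [ 0.8161  0.2488  0.6907]]
scene table z [ 0.5102 -0.0639 -0.0005]
blue 1000 [[ 0.4222 -0.0766  0.036 ]
 [ 0.4542 -0.0224  0.0778]
 [ 0.567   0.0556  0.0986]
 [ 0.6016  0.0888  0.2437]]
(array([  0,   3,   0,  49, 110, 125, 122, 123, 227, 162,  64,   0,   1,
         0,   1,   1,   0,   0,   0,   0,   0,   0,   0,   1,  10,   1,
         0,   0,   0]), array([0.  , 0.01, 0.02, 0.03, 0.04, 0.05, 0.06, 0.07, 0.08, 0.09, 0.1 ,
       0.11, 0.12, 0.13, 0.14, 0.15, 0.16, 0.17, 0.18, 0.19, 0.2 , 0.21,
       0.22, 0.23, 0.24, 0.25, 0.26, 0.27, 0.28, 0.29]))
rect ((0.5169082880020142, 0.0015823915600776672), (0.16553014516830444, 0.14227643609046936), 17.753307342529297) [[ 0.4164  0.0441]
 [ 0.4598 -0.0914]
 [ 0.6174 -0.0409]
 [ 0.574   0.0946]]
yellow 570 [[ 0.439  -0.086   0.0725]
 [ 0.5874  0.0497  0.1575]
 [ 0.6029  0.2245  0.2198]]
hi 4144 [[ 0.4642 -0.247   0.1347]
 [ 0.6925  0.1738  0.2646]
 [ 0.8171  0.249   0.5502]]
```

View pics/topcrop.png

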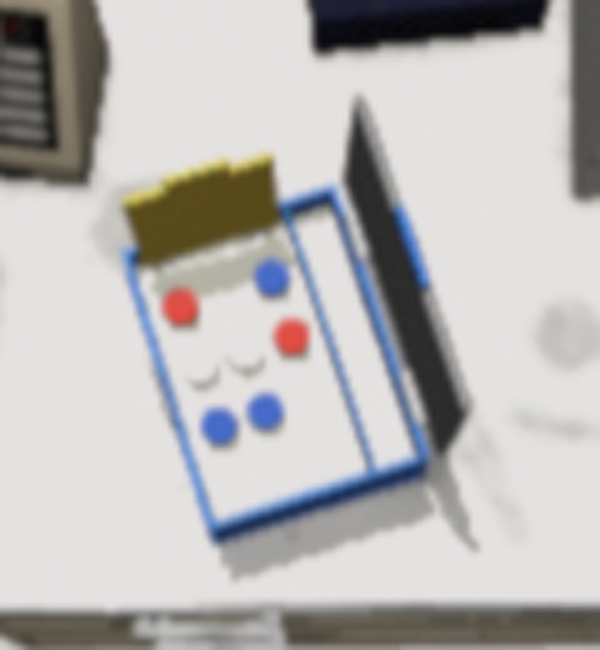

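The crop shows the rim corners: front-left (127,252), front-right (214,530), rear-right (426,462) and rear-left (336,190). I'll cast these onto the rim plane.

```bash
cat >> h.py <<'E'
def ray(n,u,v,z):
    c=camera_info(n); f=200/np.tan(np.radians(c["vertical_fov"])/2); V=np.linalg.inv(c["view"])
    r=V[:3,:3]@np.array([(u-c["cx"])/f,-(v-c["cy"])/f,-1]); o=V[:3,3]; return o+r*(z-o[2])/r[2]
E
python3 - <<'E'
from h import *
np.set_printoptions(precision=4,suppress=True)
z=np.load("scene0.npz"); p,d=z["p"],z["d"]; W=cloud("scene",d); m=masks(p)
R=(abs(W[...,0]-.52)<.12)&(abs(W[...,1])<.12)&m["blue"]
b=W[R]
print("z pct",np.percentile(b[b[:,2]<.115][:,2],[1,3,50,90,95,97,99]))
for zz in(.095,.1,.105):
    C=np.array([ray("top",260+x/5-.4,130+y/5-.4,zz)[:2] for x,y in((127,252),(214,530),(426,462),(336,190))])
    FL,FR,RR,RL=C
    print(zz,C.mean(0),"lens",*[np.linalg.norm(a) for a in (FL-FR,RL-RR,RL-FL,RR-FR)],"yaw",*[np.degrees(np.arctan2(a[1],a[0])) for a in(RL-FL,RR-FR)],*[np.degrees(np.arctan2(a[1],a[0]))-90 for a in(FL-FR,RL-RR)])
# cover: dark points; in case frame
yaw=np.radians(-72); c=ray("top",0,0,0)[:2]*0+C.mean(0)
ex=np.array([np.cos(yaw),np.sin(yaw)]); ey=np.array([-ex[1],ex[0]])
for n in("top","scene"):
    z=np.load(n+"0.npz"); p,d=z["p"],z["d"]; W=cloud(n,d); m=masks(p)
    q=np.stack([(W[...,:2]-c)@ex,(W[...,:2]-c)@ey,W[...,2]],-1)
    s=(abs(q[...,1])<.08)&(q[...,0]>.06)&(q[...,0]<.16)&(q[...,2]>.11)&(q[...,2]<.27)&(d>0)
    t=q[s]
    k=np.polyfit(t[:,2],t[:,0],1); print(n,"cover",len(t),np.percentile(t,[1,50,99],0),"slope dx/dz",k,"angle",90+np.degrees(np.arctan(k[0])))
    t=q[m["yellow"]&(abs(q[...,0])<.09)&(abs(q[...,1])<.14)&(q[...,2]>.105)]
    k=np.polyfit(t[:,2],t[:,1],1); print("flap",np.percentile(t,[1,50,99],0),"dy/dz",k)
E
```

```text
z pct [0.0359 0.0376 0.0773 0.0976 0.1015 0.1024 0.1051]
0.095 [0.5239 0.0086] lens 0.17066508807265174 0.16902617912887793 0.12732495172476557 0.12616560093506957 yaw -73.29452581362526 -72.55482081219003 -72.60140293336238 -72.99125383192822
0.1 [0.5228 0.0085] lens 0.16989050744495346 0.16825903685387808 0.12674707465487156 0.1255929856950703 yaw -73.29452581362528 -72.55482081219002 -72.60140293336238 -72.9912538319282
0.105 [0.5217 0.0084] lens 0.16911592681725512 0.16749189457887842 0.12616919758497763 0.12502037045507103 yaw -73.29452581362523 -72.55482081219003 -72.60140293336238 -72.99125383192822
top cover 607 [[ 0.0644 -0.0782  0.1105]
 [ 0.0718 -0.0008  0.1987]
 [ 0.0787  0.078   0.2524]] slope dx/dz [0.055  0.0615] angle 93.14903412254462
flap [[-0.0511  0.0755  0.1127]
 [-0.0146  0.0789  0.1623]
 [ 0.0232  0.0819  0.2117]] dy/dz [0.0524 0.0703]
scene cover 501 [[ 0.0714 -0.0779  0.1121]
 [ 0.0756 -0.0091  0.1836]
 [ 0.0787  0.0776  0.2472]] slope dx/dz [0.0244 0.0709] angle 91.39994136390673
flap [[-0.0549 -0.0885  0.1063]
 [-0.0171  0.0756  0.1649]
 [ 0.0713  0.0826  0.22  ]] dy/dz [-0.1135  0.0904]
```

Case centre is about (0.523, 0.008), yaw about −73°, rim z about 0.103, with the cover and flap both close to upright. Before planning the approach I'll check for obstacles behind the flap and next to the cover.

```bash
cat >> h.py <<'E'
from scipy.spatial.transform import Rotation as Ro
c0=np.array([.523,.008]); yaw=np.radians(-73); ex=np.array([np.cos(yaw),np.sin(yaw)]); ey=np.array([-ex[1],ex[0]])
ZB=.0335
def C2W(x,y,z): return np.r_[c0+ex*x+ey*y,ZB+z]
def W2C(P): return np.stack([(P[...,:2]-c0)@ex,(P[...,:2]-c0)@ey,P[...,2]-ZB],-1)
E
python3 - <<'E'
from h import *
np.set_printoptions(precision=3,suppress=True)
for n in("top","scene"):
    z=np.load(n+"0.npz"); W=cloud(n,z["d"]); q=W2C(W); ok=z["d"]>0
    # max height grid (cell 5cm) in case frame
    for zl in (.03,):
        print(n,"rows y_case .30..-.25, cols x_case -.25..+.30 : max world z")
        for y in np.arange(.3,-.26,-.05):
            print("%5.2f"%y,*["%4d"%(1000*W[...,2][s].max()) if (s:=ok&(abs(q[...,1]-y)<.025)&(abs(q[...,0]-x)<.025)&(W[...,2]<1)).any() else "   ." for x in np.arange(-.25,.31,.05)])
s=telemetry.state(); R=Ro.from_rotvec(s["ee_rot"]).as_matrix(); print(R, "y ang",np.degrees(np.arctan2(R[1,1],R[0,1])))
E
```

```text
top rows y_case .30..-.25, cols x_case -.25..+.30 : max world z
 0.30  575  573  424  617    8    7    8   76   75    6    6  246
 0.25  740  718  658  674  191   10    7   76   77   77  230  248
 0.20  740  722  658  702  190    8    8   78   76   76  240  247
 0.15  628  585  372   87   97    7    6    8   10   74  245  248
 0.10   94   94   93    7  223  223  245  242    7  226  246  249
 0.05   93   94   91    8  147  131  244  245    6  229  246  247
 0.00   96   94    7    9  110   96  253  252    7    7    9  223
-0.05   10   73    7    8  110   96  245  245    5    6    7   27
-0.10 -845    5    6    6  112  109  242  245    6    7    6    6
-0.15 -840 -843 -845 -848    3    5    6    6    5    8   52    7
-0.20 -848 -844 -846 -845 -845 -835 -843   -1    5    6    6    6
-0.25 -846 -847 -845 -848 -844 -848 -847 -846 -845 -847  -86    7
scene rows y_case .30..-.25, cols x_case -.25..+.30 : max world z
 0.30  570  563  419  758  382    3    2   70   68    .    .  239
 0.25  570  568  495  545  186    1    2   71   73    .    .  242
 0.20  583  578  559  556  186    1    2   72   72   73    .  242
 0.15  588  581  358   67    .    .    3    3   69   48  241  242
 0.10   90   88   89    .  218  220  239  230    3    2  243  243
 0.05   90   89   84    .  204  215  240  242    2  225  242  242
 0.00   93   90    2    2  106   93  250  247    3    2    2  231
-0.05   51   82    2    3  105   93  240  240    3    3    3   23
-0.10   -7    1    3    1  106  105  240  240    4    3    3    2
-0.15    . -855 -850 -134    1    2    3    3    3    3   50    3
-0.20    .    .    .    .    .    .    .    1    2    2    2    3
-0.25    .    .    .    .    .    .    .    .    .    .    0    2
[[ 0.952  0.306 -0.001]
 [ 0.306 -0.952  0.001]
 [-0.    -0.001 -1.   ]] y ang -72.19322497720262
```

>>> carry_out(rows=[0,0,-43,0,0,-9.9,1,0,0,-43,0,0,-9.9,1,0,0,-43,0,0,-9.9,1,0,0,0,0,0,-9.9,1,0,0,0,0,0,-9.9,1,0,0,0,0,0,-9.9,1,0,0,0,0,0,-9.9,1,0,0,0,0,0,-9.9,1,0,0,0,0,0,-10,1,33,41,0,0,0,0,1,33,41,0,0,0,0,1,33,41,0,0,0,0,1,33,41,0,0,0,0,1,33,41,0,0,0,0,1,33,41,0,0,0,0,1,33,41,0,0,0,0,1,33,41,0,0,0,0,1,0,0,0,0,0,0,1])

```text
time_s: 2.35
tool_pos: [0.4374, -0.2662, 0.4213]
ee_rot: [-1.859, -2.532, -0.002]
ft_force: [-0.6, -0.9, 0.4]
width: 0.0005
```

```bash
cat >> h.py <<'E'
def st():
    s=telemetry.state(); R=Ro.from_rotvec(s["ee_rot"]).as_matrix()
    q=W2C(s["tool_pos"]); print("t",s["time_s"],"tcp case mm",(q*1000).round(1),"tip z world",round(1000*s["tool_pos"][2]-70,1),"y ang",np.degrees(np.arctan2(R[1,1],R[0,1])).round(2),"tilt",R[:,2].round(3),"F",s["ft_force"].round(1),"q",s["joints"].round(2))
E
python3 -c "from h import *; st()"
```

```text
t 2.35 tcp case mm [ 237.2 -162.   387.8] tip z world 351.3 y ang 17.44 tilt [ 0.001  0.001 -1.   ] F [-0.6 -0.9  0.4] q [ 0.91  0.04 -0.46  1.56  0.02  1.55  0.75]
```

>>> carry_out(rows=[33,40.3,0,0,0,0,1,33,40.3,0,0,0,0,1,33,40.3,0,0,0,0,1,33,40.3,0,0,0,0,1,33,40.3,0,0,0,0,1,33,40.3,0,0,0,0,1,34,40.3,0,0,0,0,1,0,0,0,0,0,0,1,0,0,0,0,0,0,1,0,0,40,0,0,0,1,0,0,40,0,0,0,1,0,0,40,0,0,0,1,0,0,40,0,0,0,1,0,0,0,0,0,0,1,0,0,0,0,0,0,1])

```text
time_s: 4.22
tool_pos: [0.6377, 0.0328, 0.2632]
ee_rot: [1.87, 2.523, 0.001]
ft_force: [-0.9, -0.0, 0.5]
width: 0.0004
```

Run:
```python
from h import *
st()
for n,(a,b,c,d) in(("top",(120,260,250,390)),("scene",(130,250,265,385))):
    p,dd=snapshot(n); np.savez(n+"1.npz",p=p,d=dd)
    globals()[n]=cv2.resize(p[a:b,c:d],(400,400),interpolation=cv2.INTER_CUBIC)
cv2.imwrite("pics/both1.png",np.hstack([top,scene])[:,:,::-1])
```

```text
t 4.225 tcp case mm [  9.8 116.9 229.7] tip z world 193.2 y ang 16.91 tilt [ 0.002 -0.    -1.   ] F [-0.9 -0.   0.5] q [ 0.41  0.41 -0.7   1.51  0.27  1.32 -0.02]
```

View pics/both1.png

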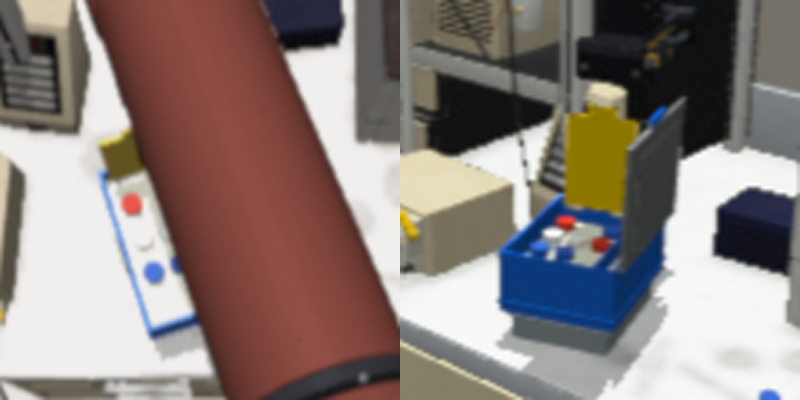

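The right half of the picture shows the flap and cover still upright and untouched, with the gripper behind the flap; the left half shows the forearm hiding most of the case. Next I'll compute the push arc.

```bash
cat >> h.py <<'E'
def arc(s,h,r0,r1,off,ths):
    out=[]
    for i,t in enumerate(ths):
        r=r0+(r1-r0)*i/(len(ths)-1); t=np.radians(t)
        a=np.array([r*np.cos(t)-off*np.sin(t), r*np.sin(t)+off*np.cos(t)]); out.append(((a-[s,h])*1000).round(1)); s,h=a
    return np.array(out)
E
python3 - <<'E'
from h import *
st(); q=W2C(telemetry.state()["tool_pos"]); print(arc(.074-q[1]+.015,q[2]-.131,.095,.105,.002,list(range(95,-1,-5))))
E
```

```text
t 4.325 tcp case mm [  9.2 117.4 230.2] tip z world 193.7 y ang 16.96 tilt [ 0.003 -0.    -1.   ] F [-0.3  0.5  0.2] q [ 0.41  0.41 -0.7   1.51  0.27  1.32 -0.02]
[[18.1 -4.7]
 [ 8.3  1.1]
 [ 8.4  0.3]
 [ 8.4 -0.4]
 [ 8.4 -1.1]
 [ 8.3 -1.9]
 [ 8.2 -2.6]
 [ 7.9 -3.3]
 [ 7.7 -4. ]
 [ 7.3 -4.7]
 [ 6.9 -5.4]
 [ 6.4 -6. ]
 [ 5.9 -6.6]
 [ 5.4 -7.1]
 [ 4.7 -7.6]
 [ 4.1 -8. ]
 [ 3.4 -8.4]
 [ 2.6 -8.7]
 [ 1.9 -8.9]
 [ 1.1 -9.1]]
```

>>> carry_out(rows=[0,-9,2.5,0,0,0,1,0,-9,2.2,0,0,0,1,0,-8.3,-1,0,0,0,1,0,-8.4,0,0,0,0,1,0,-8.4,0.4,0,0,0,1,0,-8.4,1.1,0,0,0,1,0,-8.3,1.9,0,0,0,1,0,-8.2,2.6,0,0,0,1,0,-7.9,3.3,0,0,0,1,0,-7.7,4,0,0,0,1,0,-7.3,4.7,0,0,0,1,0,0,0,0,0,0,1])

```text
time_s: 5.82
tool_pos: [0.5495, 0.007, 0.2391]
ee_rot: [-1.869, -2.525, 0.001]
ft_force: [0.4, -0.1, 0.2]
width: 0.0005
```

Run:
```python
from h import *
st()
p,dd=snapshot("scene"); W=cloud("scene",dd); q=W2C(W); m=masks(p)["yellow"]&(dd>0)&(abs(q[...,0])<.09)&(abs(q[...,1])<.1)&(q[...,2]>.065)
t=q[m]; print(len(t),np.percentile(t,[2,50,98],0).round(3)); s=.074-t[:,1];h=t[:,2]-.061; print("angle",np.percentile(np.degrees(np.arctan2(h,s))[np.hypot(s,h)>.06],[10,50,90]))
cv2.imwrite("pics/s2.png",cv2.resize(p[130:250,265:385],(400,400),interpolation=cv2.INTER_CUBIC)[:,:,::-1])
```

```text
t 5.825 tcp case mm [  8.7  25.1 205.6] tip z world 169.1 y ang 16.99 tilt [-0.001 -0.    -1.   ] F [ 0.4 -0.1  0.2] q [ 0.54  0.24 -0.72  1.75  0.17  1.21  0.07]
296 [[-0.052 -0.009  0.069]
 [-0.014  0.025  0.117]
 [ 0.029  0.065  0.157]]
angle [47.84457514 49.06406989 50.57717576]
```

View pics/s2.png

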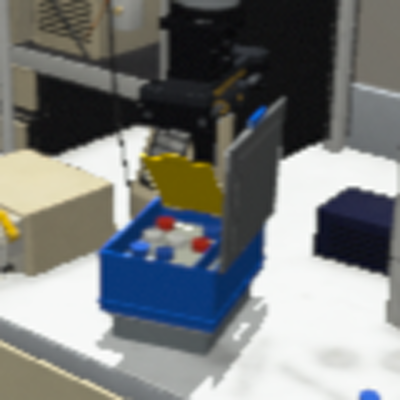

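The picture shows the flap at about 49° with the fingertips behind it. The cover and case haven't moved. I'll continue to about 7°, then creep down.

>>> carry_out(rows=[0,-6.9,5.2,0,0,0,1,0,-6.4,5.8,0,0,0,1,0,-5.9,6.3,0,0,0,1,0,-5.4,6.8,0,0,0,1,0,-4.7,7.3,0,0,0,1,0,-4.1,7.7,0,0,0,1,0,-3.4,8,0,0,0,1,0,-2.6,8.3,0,0,0,1,0,-2,6,0,0,0,1,0,0,0,0,0,0,1])

```text
time_s: 7.12
tool_pos: [0.5102, -0.0048, 0.1776]
ee_rot: [-1.868, -2.525, 0.001]
ft_force: [-0.4, 0.3, 0.1]
width: 0.0003
```

```bash
python3 -c "from h import *; st()"
```

```text
t 7.125 tcp case mm [  8.5 -16.  144.1] tip z world 107.6 y ang 17.01 tilt [-0.001  0.    -1.   ] F [-0.4  0.3  0.1] q [ 0.57  0.22 -0.72  1.91  0.16  1.07  0.09]
```

>>> carry_out(rows=[0,-0.5,2,0,0,0,1,0,0,2,0,0,0,1,0,0,2,0,0,0,1,0,0,2,0,0,0,1,0,0,1.5,0,0,0,1,0,0,0,0,0,0,1])

```text
time_s: 7.88
tool_pos: [0.5101, -0.0049, 0.1685]
ee_rot: [-1.868, -2.525, 0.0]
ft_force: [-0.3, 0.8, 0.1]
width: 0.0005
```

>>> carry_out(rows=[0,0,1,0,0,0,1,0,0,0,0,0,0,1])

```text
time_s: 8.12
tool_pos: [0.5102, -0.0049, 0.1679]
ee_rot: [1.868, 2.525, 0.0]
ft_force: [-1.1, -0.5, 3.6]
width: 0.0
```

>>> carry_out(rows=[0,0,1,0,0,0,1,0,0,0,0,0,0,1])

```text
time_s: 8.38
tool_pos: [0.5103, -0.0049, 0.1676]
ee_rot: [1.868, 2.525, -0.0]
ft_force: [-4.0, -0.3, 12.2]
width: 0.0002
```

The flap met its stop at tip z 0.098, with 12 N on the tool. I'll back off straight up, cross over behind the cover and look.

>>> carry_out(rows=[0,0,-5,0,0,0,1,0,0,-20,0,0,0,1,0,0,-40,0,0,0,1,0,0,-50,0,0,0,1,0,0,-50,0,0,0,1,0,0,-50,0,0,0,1,0,0,-20,0,0,0,1,-26,4,0,0,0,0,1,-40,6,0,0,0,0,1,-42,6,0,0,0,0,1,0,0,0,0,0,0,1,0,0,0,0,0,0,1])

```text
time_s: 9.88
tool_pos: [0.5569, -0.1038, 0.4005]
ee_rot: [-1.868, -2.524, 0.0]
ft_force: [-0.1, -0.1, 0.6]
width: 0.0002
```

Run:
```python
from h import *
st()
p,dd=snapshot("scene"); q=W2C(cloud("scene",dd)); m=masks(p)["yellow"]&(dd>0)&(abs(q[...,0])<.06)&(abs(q[...,1])<.085)&(q[...,2]>.04)
t=q[m]; print(len(t),np.percentile(t,[2,50,98],0).round(3))
b=q[masks(p)["blue"]&(dd>0)&(abs(q[...,0])<.1)&(abs(q[...,1])<.12)&(q[...,2]<.08)]; print("blue rect",cv2.minAreaRect(b[b[:,2]>.06][:,:2].astype(np.float32)))
cv2.imwrite("pics/s3.png",cv2.resize(p[130:250,265:385],(400,400),interpolation=cv2.INTER_CUBIC)[:,:,::-1])
```

```text
t 9.875 tcp case mm [ 1.168e+02 -2.000e-01  3.670e+02] tip z world 330.5 y ang 16.99 tilt [-0.002  0.001 -1.   ] F [-0.1 -0.1  0.6] q [ 0.67  0.18 -0.66  1.47  0.11  1.53  0.32]
303 [[-0.056 -0.049  0.061]
 [-0.018  0.005  0.064]
 [ 0.023  0.066  0.068]]
blue rect ((-0.0027951598167419434, -0.00301910936832428), (0.127717524766922, 0.17783987522125244), 1.0977983474731445)
```

View pics/s3.png

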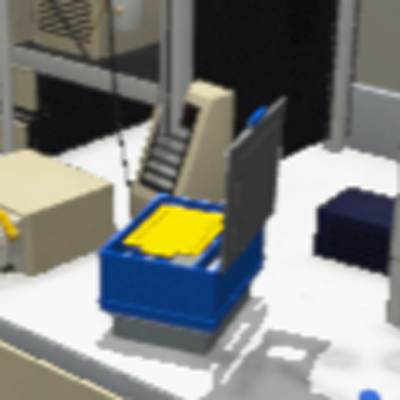

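The picture shows the yellow flap lying flat inside the blue rim at about (175,232), with the cover upright and the case unmoved. Now I'll compute the cover arc.

Run:
```python
from h import *
q=W2C(telemetry.state()["tool_pos"])-[0,0,.125]; print(arc(.068-q[0]+.0095,q[2]-.1412,.10,.122,.007,list(range(94,-1,-4))+[0]).tolist())
```

```text
[[24.6, -2.0], [7.0, 1.6], [7.1, 1.2], [7.2, 0.7], [7.3, 0.1], [7.4, -0.4], [7.4, -0.9], [7.4, -1.5], [7.3, -2.0], [7.2, -2.5], [7.1, -3.1], [6.9, -3.6], [6.7, -4.1], [6.4, -4.6], [6.1, -5.1], [5.8, -5.6], [5.4, -6.0], [5.0, -6.4], [4.6, -6.8], [4.1, -7.2], [3.6, -7.5], [3.1, -7.8], [2.6, -8.1], [2.0, -8.3], [1.2, -4.2]]
```

>>> carry_out(rows=[0,0,42,0,0,0,1,0,0,42,0,0,0,1,0,0,41,0,0,0,1,0,0,0,0,0,0,1,9,0,1,0,0,0,1,8,0,1,0,0,0,1,7.6,0,0,0,0,0,1,7,0,-1.6,0,0,0,1,7.1,0,-1.2,0,0,0,1,7.2,0,-0.7,0,0,0,1,7.3,0,-0.1,0,0,0,1,7.4,0,0.4,0,0,0,1,7.4,0,0.9,0,0,0,1,0,0,0,0,0,0,1])

```text
time_s: 11.68
tool_pos: [0.5369, -0.0376, 0.277]
ee_rot: [-1.867, -2.526, -0.0]
ft_force: [1.2, 0.1, 0.1]
width: 0.0003
```

Run:
```python
from h import *
st()
p,dd=snapshot("scene"); q=W2C(cloud("scene",dd)); np.savez("s4.npz",p=p,d=dd)
b=q[masks(p)["blue"]&(dd>0)&(abs(q[...,0])<.1)&(abs(q[...,1])<.12)&(q[...,2]<.08)]; print("blue rect",cv2.minAreaRect(b[b[:,2]>.06][:,:2].astype(np.float32)))
cv2.imwrite("pics/s4.png",cv2.resize(p[130:250,265:385],(400,400),interpolation=cv2.INTER_CUBIC)[:,:,::-1])
```

```text
t 11.675 tcp case mm [ 47.7  -0.  243.5] tip z world 207.0 y ang 17.07 tilt [-0.  0. -1.] F [1.2 0.1 0.1] q [ 0.62  0.18 -0.7   1.73  0.12  1.28  0.19]
blue rect ((-0.0022617951035499573, -0.004339322447776794), (0.13040196895599365, 0.17616325616836548), 0.9491370320320129)
```

View pics/s4.png

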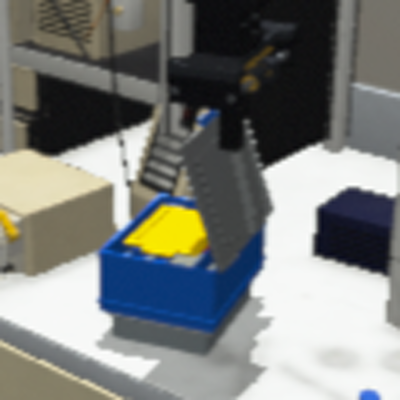

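The picture shows the cover tipping forward ahead of the fingertips, with the case and flap in place. Continuing.

>>> carry_out(rows=[7.4,0,1.5,0,0,0,1,7.3,0,2,0,0,0,1,7.2,0,2.5,0,0,0,1,7.1,0,3.1,0,0,0,1,6.9,0,3.6,0,0,0,1,6.7,0,4.1,0,0,0,1,6.4,0,4.6,0,0,0,1,6.1,0,5.1,0,0,0,1,5.8,0,5.6,0,0,0,1,5.4,0,6,0,0,0,1,5,0,6.4,0,0,0,1,4.6,0,6.8,0,0,0,1,4.1,0,7.2,0,0,0,1,3.6,0,7.5,0,0,0,1,3.1,0,7.8,0,0,0,1,2.6,0,6,0,0,0,1,0,0,0,0,0,0,1])

```text
time_s: 13.85
tool_pos: [0.5107, 0.0472, 0.1966]
ee_rot: [-1.867, -2.525, 0.001]
ft_force: [-0.4, -0.4, -0.3]
width: 0.0007
```

```bash
python3 -c "from h import *; st()"
```

```text
t 13.85 tcp case mm [-41.   -0.3 163.1] tip z world 126.6 y ang 17.03 tilt [-0.001  0.    -1.   ] F [-0.4 -0.4 -0.3] q [ 0.51  0.21 -0.76  1.88  0.16  1.11 -0.01]
```

>>> carry_out(rows=[0.5,0,2.5,0,0,0,1,0.5,0,2.5,0,0,0,1,0,0,2.5,0,0,0,1,0,0,2.5,0,0,0,1,0,0,2,0,0,0,1,0,0,0,0,0,0,1])

```text
time_s: 14.6
tool_pos: [0.5106, 0.0478, 0.185]
ee_rot: [-1.868, -2.525, 0.0]
ft_force: [-0.3, -0.5, -0.1]
width: 0.0002
```

>>> carry_out(rows=[0,0,1,0,0,0,1,0,0,0.5,0,0,0,1,0,0,0,0,0,0,1])

```text
time_s: 14.98
tool_pos: [0.5107, 0.0478, 0.1836]
ee_rot: [1.869, 2.525, -0.0]
ft_force: [0.0, 0.4, -0.4]
width: 0.0008
```

>>> carry_out(rows=[0,0,1,0,0,0,1,0,0,0,0,0,0,1])

```text
time_s: 15.22
tool_pos: [0.5107, 0.0478, 0.1826]
ee_rot: [-1.869, -2.525, -0.0]
ft_force: [0.9, -0.1, 0.0]
width: 0.0002
```

>>> carry_out(rows=[0,0,0.7,0,0,0,1,0,0,0,0,0,0,1])

```text
time_s: 15.48
tool_pos: [0.5107, 0.0479, 0.182]
ee_rot: [-1.869, -2.525, -0.0]
ft_force: [-0.6, -0.8, 0.7]
width: 0.0006
```

>>> carry_out(rows=[0,0,0.8,0,0,0,1,0,0,0,0,0,0,1])

```text
time_s: 15.72
tool_pos: [0.5108, 0.0479, 0.1818]
ee_rot: [1.868, 2.525, -0.0]
ft_force: [-4.2, -0.2, 8.4]
width: 0.0006
```

>>> carry_out(rows=[0,0,0.8,0,0,0,1,0,0,0,0,0,0,1])

```text
time_s: 15.98
tool_pos: [0.5108, 0.0479, 0.1817]
ee_rot: [1.868, 2.525, -0.001]
ft_force: [-7.5, -1.4, 17.5]
width: 0.0003
```

Firm stop at tip z 0.1117, matching the 0.1117 expected for fully shut. I'll retreat and check.

>>> carry_out(rows=[0,0,-3,0,0,0,1,0,0,-20,0,0,0,1,0,0,-45,0,0,0,1,0,0,-50,0,0,0,1,0,0,-50,0,0,0,1,0,0,-40,0,0,0,1,-45,0,0,0,0,0,1,-45,0,0,0,0,0,1,-45,0,0,0,0,0,1,-45,0,0,0,0,0,1,-45,0,0,0,0,0,1,-45,0,0,0,0,0,1,0,0,0,0,0,0,1,0,0,0,0,0,0,1])

```text
time_s: 17.73
tool_pos: [0.5897, -0.2096, 0.388]
ee_rot: [-1.867, -2.525, -0.001]
ft_force: [-0.7, 0.3, 0.2]
width: 0.0003
```

Run:
```python
from h import *
st()
for n,(a,b,c,d) in(("top",(120,260,250,390)),("scene",(130,250,265,385))):
    p,dd=snapshot(n); q=W2C(cloud(n,dd))
    g=q[(dd>0)&(abs(q[...,0])<.055)&(abs(q[...,1])<.075)&(q[...,2]>.06)&(q[...,2]<.15)]
    k=np.linalg.lstsq(np.c_[g[:,:2],np.ones(len(g))],g[:,2],rcond=None)[0]; print(n,len(g),"z=ax+by+c",k.round(4),"tilt x deg",np.degrees(k[0]).round(2), "z pct",np.percentile(g[:,2],[2,50,98]).round(4))
    globals()[n]=cv2.resize(p[a:b,c:d],(400,400),interpolation=cv2.INTER_CUBIC)
    W=q; bl=q[masks(p)["blue"]&(dd>0)&(abs(q[...,0])<.1)&(abs(q[...,1])<.12)&(q[...,2]<.06)]; o=np.load(n+"0.npz"); qo=W2C(cloud(n,o["d"])); bo=qo[masks(o["p"])["blue"]&(abs(qo[...,0])<.1)&(abs(qo[...,1])<.12)&(qo[...,2]<.06)]
    print("blue side pts before/after",bo.mean(0).round(4),len(bo),bl.mean(0).round(4),len(bl))
cv2.imwrite("pics/both5.png",np.hstack([top,scene])[:,:,::-1])
```

```text
t 17.725 tcp case mm [2.276e+02 2.000e-01 3.545e+02] tip z world 318.0 y ang 17.04 tilt [-0.     0.001 -1.   ] F [-0.7  0.3  0.2] q [ 0.72  0.31 -0.59  1.35  0.17  1.54  0.44]
top 2007 z=ax+by+c [0.0013 0.0042 0.0806] tilt x deg 0.07 z pct [0.0761 0.0806 0.0849]
blue side pts before/after [-0.0046 -0.0474  0.0465] 112 [nan nan nan] 0
scene 513 z=ax+by+c [-0.0001  0.002   0.0792] tilt x deg -0.0 z pct [0.0764 0.0791 0.0818]
blue side pts before/after [ 0.0091 -0.0497  0.0349] 835 [ 0.0188 -0.0658  0.0308] 673<stdin>:9: RuntimeWarning: Mean of empty slice.
  ret = um.true_divide(
```

View pics/both5.png

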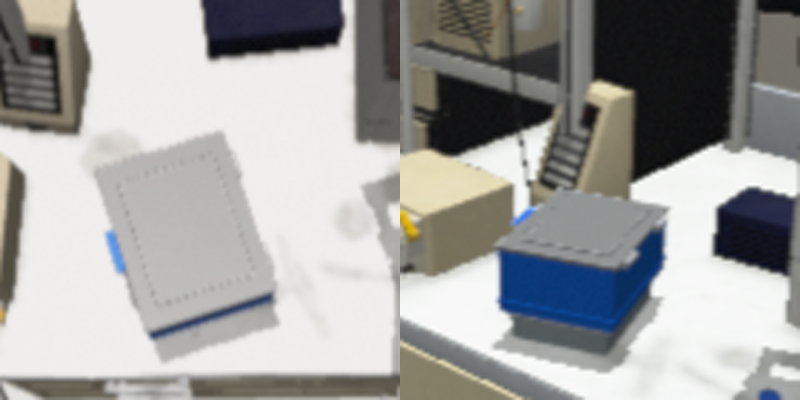

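The cover lies flat (tilt under 0.1°), the case sits square on its stand at the same pixels as before, and the robot is clear. Handing in.

```bash
python3 -c "
from cell import workorder
print(workorder.close_job())"
```

```text
the job is handed in; nothing more can be done
None
```

The sample case is ready for storage: the yellow flap is down flat over the vials and the grey cover is fully shut over it. I handed the job in at about 18 s of the 54 s allowed. I did it all by pushing with the closed fingertips, with no pinching or lifting.

- **Flap:** I pushed it down first. It met its stop at 12 N, and with the arm clear, depth put its surface 61–68 mm above the case's underside, so it stayed down.
- **Cover:** it met a firm stop at tip height 0.1117 m, where fully shut was expected, with about 17 N pressing down. Afterwards its tilt measured under 0.1° in both views.
- **Case:** in the last scene picture it sits at the same pixels as before, square on its stand. My numeric before-and-after check of its blue side did not help: the top view had no side points left, and the scene averages changed because the shut cover hides part of the side.
- **Bystanders:** the arm passed well above those on the right and showed no contact forces on the way, but I did not measure their positions again at the end.

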